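Hang the slide rack on the drying stand

ROBOT

A 6-joint arm with a two-finger parallel gripper is mounted at the origin on the work surface. World frame = base frame: x ahead of the robot, y to its left, z up, the work surface at z = 0. Lengths are in m, angles in rad, forces in N, time in s.
With the tool pointing down it reaches from about 0.225 to 0.875 m from the base axis. Payload 3.4 kg.
Tool frame: the origin (TCP) lies on the mounting face of the last link; the fingertips stand 173 mm ahead of it and the grasp point (between the pads) lies 155 mm ahead of it; x points along the fingers, y is the direction in which the jaws open and shut, and the axes are right-handed (so a half turn about x gives the same grasp; the last joint's range is limited). The gripper opens to 85 mm and grips with 20 to 120 N. Pads are 22 mm wide; open, the fingers measure 114 mm over their backs; the gripper's body (76 mm by 85 mm) begins 54 mm behind the grasp point. The pads swing forward as they close: fully open they stand 13 mm farther back than shut.
Start: joints at [-0.121, 0.276, 1.505, -0, 1.361, -0.121], TCP at [0.575, -0, 0.405] pointing down, gripper open.
Joint ranges: [-2.89, 2.89], [-0.75, 2.08], [0.22, 2.7], [-1.18, 4.32], [0.11, 2.71], [-2.7, 2.7]. Speed limits (rad/s): [2.57, 2.57, 3.14, 3.14, 3.14, 3.14].

INTERFACE

Orientations are given as a unit quaternion [w, x, y, z].
In Python, from rig import manip gives the robot as it stands.
- The arm moves only by the tool arm_command, never from a script. Its argument "targets" is a list of rows, each an object with "dp": the shift along the tool's x, y, z in m, a list of three; "turn": the turn, a rotation vector about the tool's x, y, z in degrees, a list of three; "grip": the opening, from -1 (shut) to 1 (fully open). In form: [{"dp": [tx, ty, tz], "turn": [wx, wy, wz], "grip": grip}, ...]. A call has 1 to 8 rows; each row shifts and turns the commanded pose from where the row before left it, along the tool's axes as they then stand; what a row does not reach is not made up. A row lasts 1/10 s, in which the tool goes at most 50 mm and 8.59 degrees, less where a joint would pass 70% of its speed; a pose out of reach is approached as far as the arm can. A call with a gripper value outside its range is refused whole. The fingers move at their own pace and stop on an object; "grip_force" is the grip in N (left out, the last holds). Time passes only in rows, so rows that do not move let the fingers close. It gives the time, the measured TCP pose, the force and the opening at its end, in the units of the state.
- manip.get_state(): the state, without advancing time (a new reading comes with each control period).
- manip.get_image(name): name is "scene" or "side" or "wrist"; returns the picture (480x640x3 uint8, red, green, blue); there is no depth.
- manip.calibration(name): a dict with "fx", "fy", "cx", "cy" (pixels), "R" (3x3) and "t" (3): a world point X has camera coordinates R X + t. Camera axes: x right, y down, z forward; pixel columns grow to the right and rows downward; lengths in m; the calibration is good to about 2 mm. A picture is of the moment at which its call begins: read the wrist's pose just before it. calibration takes no time and is no camera call; for the wrist camera it gives the pose at the moment of the call.
- manip.sign_off(): hands the job in, once; it reports no verdict.
The state is a dict: "clock": time; "qpos": joint angles; "qd": joint speeds; "effort": joint torques, N m; "position": TCP position; "ee_rot": TCP orientation; "contact_force": force on the tool from outside, world axes, zero at the start; "moment": the same for the moment, N m; "width": finger opening in m.
Only numpy, scipy, OpenCV 4.12 (cv2) and the standard library are available. Lean on these libraries where they do the work, as an engineer would, in place of code of your own. Each camera call takes 0.05 s, during which the arm holds its last target.

TASK

Take the steel slide rack by its handle out of the shallow white dish and hang it on the drying stand, with one projecting end of its cross bar in each of the two hooks. Lower it gently and feel that both hooks carry the bar before you let go, then leave it hanging at rest; do not disturb the glassware and the boxes around it.

Things in the scene. Friction and masses are not known exactly. Their poses are not given: they have to be found in the camera images.
- rack_handle (a point): Centre of the slide rack's handle: a straight steel bar along the rack's y, 100 mm long, 12 mm thick (x), 14 mm high, carried on two uprights at y = +-45 mm. Grasp it across its 12 mm from above. It lies 145 mm above the rack's underside and 55 mm above the rack's cross bar. Axes: z up, y along the rack's width.
- rack: The slide rack: a steel basket of glass slides, 110 mm wide (y), 36 mm deep (x), 152 mm tall with its handle, about 0.35 kg, standing upright in the dish; alike either way round, its weight lies below the cross bar. Held with a moderate grip (30 N) it pivots in the fingers when one end of its bar is pressed on a hook with some 5 N. Origin at the centre of its underside, same axes.
- ear_a (a point): Point on the cross bar's centre line 75 mm from the rack's middle towards its +y: where the bar should lie in a hook. The cross bar is round, 8 mm across, along y, 90 mm above the rack's underside, 190 mm long, so 40 mm of it projects past the basket at each end; these ends hang in the hooks.
- ear_b (a point): The like point on the cross bar, 75 mm towards the rack's -y.
- stand: Fixed steel drying stand: foot plate 150 x 220 x 12 mm, two posts 215 mm high at y = +-75 mm. Origin on the bench, below the middle of the line joining the two hooks' bottoms; z up, y from hook to hook (towards post_l). Hooks open upwards, tips towards -x. The basket passes between the hooks with 16 mm to spare each side. Clamps' fronts lie at x = +34 mm.
- post_l: Post at the stand's +y side, 14 mm square, with its hook; origin at its foot, 49 mm behind the hook line. The hook is clamped stiffly at a height that is not reported: a bar lying in it has its centre 143 to 167 mm above the bench. The two hooks' heights differ by up to 24 mm, so the rack may hang that much out of level: find each by touch or sight.
- post_r: Post at the stand's -y side, likewise. Each hook is an 8 mm round bar bent to a trough: bottom 16 mm long in x (centred on the hook line), rear side rising to x = +18 mm, front tip to x = -20 mm (stand frame, bar centre lines), both about 32 mm above the bottom. The tips' tops are at most 195 mm above the bench.
- dish: Fixed shallow white dish, 100 x 160 x 22 mm, walls 4 mm, floor 4 mm; origin under its centre. The rack stands in it.
- bottle: Brown glass bottle, 60 mm across, 130 mm tall; origin at the centre of its underside. Leave alone.
- jar: Glass jar with a black lid, 68 mm across, 80 mm tall; origin at the centre of its underside. Leave alone.
- beaker: Glass beaker, 70 mm across, 85 mm tall; origin at the centre of its underside. Leave alone.
- slidebox: Closed grey slide box, 85 x 100 x 35 mm; origin at the centre of its underside. Leave alone.
- petri: Closed round glass dish, 90 mm across, 15 mm tall; origin at the centre of its underside. Leave alone.

How it is judged:
On the way, in this order (a step that is already met when the one before it is completed fails the run):
1. the rack is lifted clear of the dish by the gripper (z of rack in the frame of dish above 0.03 m and contact force between the fingers and rack above 1 N), for 0.2 s.
2. both hooks carry the cross bar, seated in them, while the gripper still holds the rack (x of rack_handle in the frame of stand between -0.02 and 0.02 m and z of ear_a in the frame of stand between 0.137 and 0.175 m and x of ear_a in the frame of stand between -0.011 and 0.011 m and z of ear_b in the frame of stand between 0.137 and 0.175 m and x of ear_b in the frame of stand between -0.011 and 0.011 m and contact force between rack and post_l above 0.4 N and contact force between rack and post_r above 0.4 N and contact force between the fingers and rack above 1 N), for 0.3 s.
At the end, for the whole second after the job is handed in: The rack hangs released and at rest from both hooks: each end of the cross bar lies in its hook (75 mm points within 11 mm of the hook line in depth, 137 to 175 mm above the bench), each post's hook carries more than 0.4 N, and the rack is within 0.35 rad of upright (x of rack_handle in the frame of stand between -0.02 and 0.02 m and z of ear_a in the frame of stand between 0.137 and 0.175 m and x of ear_a in the frame of stand between -0.011 and 0.011 m and z of ear_b in the frame of stand between 0.137 and 0.175 m and x of ear_b in the frame of stand between -0.011 and 0.011 m and contact force between rack and post_l above 0.4 N and contact force between rack and post_r above 0.4 N and contact force between the fingers and rack below 0.05 N and linear speed of rack below 0.02 m/s and angular speed of rack below 0.2 rad/s and angle between rack's own z axis and vertical below 0.35 rad); the robot touches nothing.
It fails at once if the rack is forced against the stand (over 25 N) (contact force between rack and stand above 25 N).
It fails at once if any of the bottle, jar, beaker, slide box or lidded dish is knocked out of place (over 30 mm) or tipped (distance of any of bottle, jar, beaker, slidebox, petri from where it was at the start of the episode above 0.03 m or angle between any of bottle, jar, beaker, slidebox, petri's own z axis and vertical above 0.5 rad).
It also fails if it takes over 48 s, if anything falls off the work surface, if the arm or the gripper's body presses on something with over 40 N, if the wrist force passes 120 N, or if a joint passes its speed limit or range.

## Working session

There is one attempt and no reset: what is moved stays moved. The work goes in short steps, Python scripts to look and compute and a tool call to move; the robot and the scene stay as the last step left them, time stands still between calls to the robot, and variables do not carry over. Pictures are saved under pics/ and viewed, and the job is handed in when it is done.

Besides the shell and the picture viewer there is one more tool, called after ">>>" as name(argument=value, ...) on one line, values as JSON. arm_command: Moves the arm, as the interface text tells. Its arguments: {"type":"object","properties":{"targets":{"type":"array"},"grip_force":{"type":"number"}},"required":["targets"]}

```bash
ls; mkdir -p pics; python3 - <<'E'
from rig import manip
import cv2
print(manip.get_state())
for n in ["scene","side","wrist"]:
    c=manip.calibration(n); print(n,c)
    cv2.imwrite(f"pics/{n}0.png",manip.get_image(n)[:,:,::-1])
E
```

```text
pics
{'clock': 0.0, 'qpos': array([-1.20989185e-01,  2.76606760e-01,  1.50614875e+00, -1.97624368e-05,
        1.36066579e+00, -1.20987246e-01]), 'qd': array([-0.00093815,  0.00076078, -0.00174667, -0.00157676, -0.00162376,
       -0.0009111 ]), 'effort': array([ 6.20495921e-04, -4.16768074e+01, -2.45808578e+01, -1.52056768e-04,
        1.11346930e-02,  1.69860516e-05]), 'position': array([5.74791139e-01, 2.25025470e-05, 4.03826470e-01]), 'ee_rot': array([ 0.49949556,  0.49959522,  0.50050512, -0.50040326]), 'contact_force': array([ 0.08806841, -0.09239887, -0.27344212]), 'moment': array([-0.05291408, -0.06243188, -0.02042689]), 'width': 0.08546929529448417}
scene {'fx': 468.08698412863725, 'fy': 468.08698412863725, 'cx': 318.42846733000806, 'cy': 234.99396330432972, 'R': array([[-0.73923448,  0.67337417,  0.00998033],
       [ 0.44418559,  0.49866186, -0.74433562],
       [-0.50619319, -0.54580544, -0.66773114]]), 't': array([ 0.40987358, -0.18551974,  1.6759709 ])}
side {'fx': 529.9242401906274, 'fy': 529.9242401906274, 'cx': 313.3236034797054, 'cy': 241.07433893726963, 'R': array([[-9.72606023e-01, -2.32459722e-01,  3.39680380e-05],
       [-1.19260214e-01,  4.98856501e-01, -8.58439976e-01],
       [ 1.99535773e-01, -8.34927943e-01, -5.12914034e-01]]), 't': array([0.57398491, 0.15184504, 1.23137125])}
wrist {'fx': 416.34246851746195, 'fy': 416.34246851746195, 'cx': 329.8223577984617, 'cy': 240.01262314127231, 'R': array([[ 9.99997803e-01, -1.79549801e-04, -2.08843200e-03],
       [ 4.70940646e-04, -9.51608615e-01,  3.07312256e-01],
       [-2.04254773e-03, -3.07312564e-01, -9.51606440e-01]]), 't': array([-0.57376066, -0.03945815,  0.37974054])}
```

View pics/scene0.png

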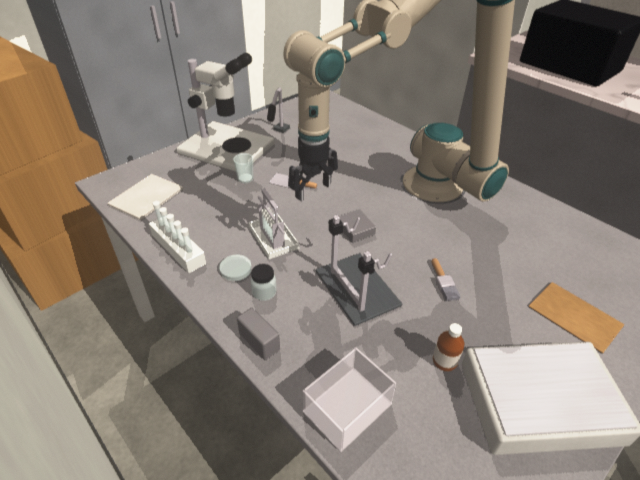

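View pics/side0.png

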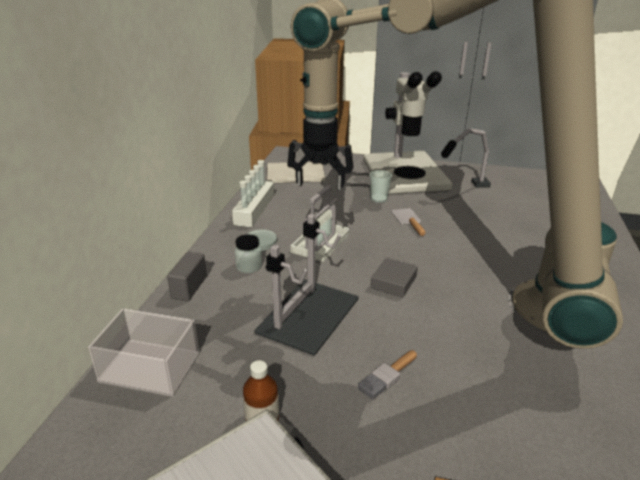

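View pics/wrist0.png

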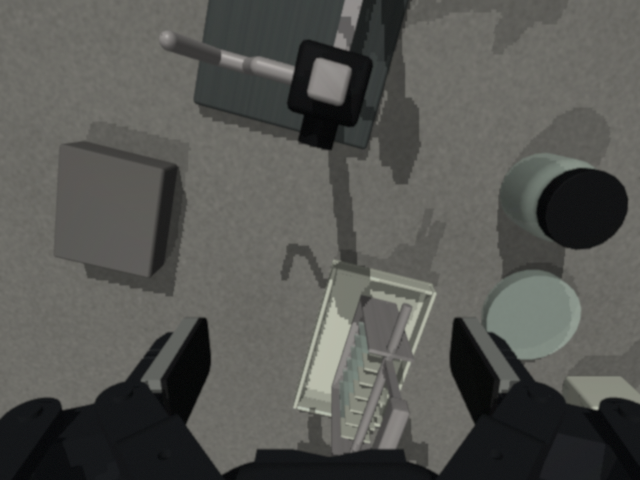

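```bash
python3 - <<'E'
import cv2
a=cv2.imread("pics/scene0.png")[170:330,230:420]; cv2.imwrite("pics/s_c.png",cv2.resize(a,None,fx=4,fy=3.7*4/3.7*0.93,interpolation=cv2.INTER_CUBIC)[:600])
a=cv2.imread("pics/scene0.png")[175:265,235:335]; cv2.imwrite("pics/s_r.png",cv2.resize(a,None,fx=6,fy=6,interpolation=cv2.INTER_CUBIC))
a=cv2.imread("pics/scene0.png")[205:325,305:405]; cv2.imwrite("pics/s_st.png",cv2.resize(a,None,fx=5,fy=5,interpolation=cv2.INTER_CUBIC))
a=cv2.imread("pics/side0.png")[185:275,280:380]; cv2.imwrite("pics/d_r.png",cv2.resize(a,None,fx=6,fy=6,interpolation=cv2.INTER_CUBIC))
a=cv2.imread("pics/side0.png")[210:360,240:370]; cv2.imwrite("pics/d_st.png",cv2.resize(a,None,fx=4,fy=4,interpolation=cv2.INTER_CUBIC))
E
```

```text
(no output)
```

View pics/s_r.png

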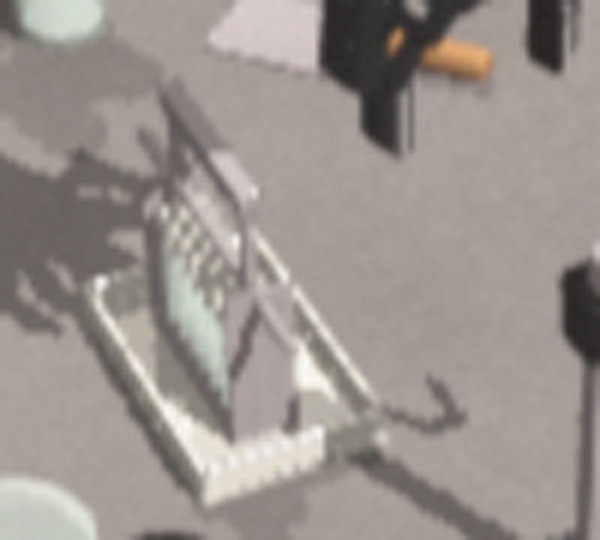

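View pics/s_st.png

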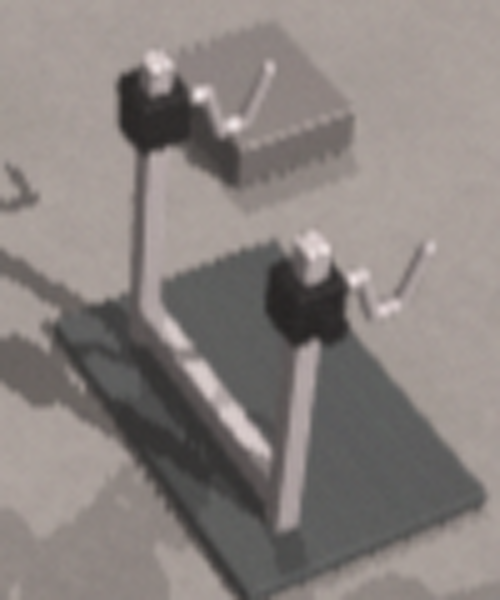

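View pics/d_r.png

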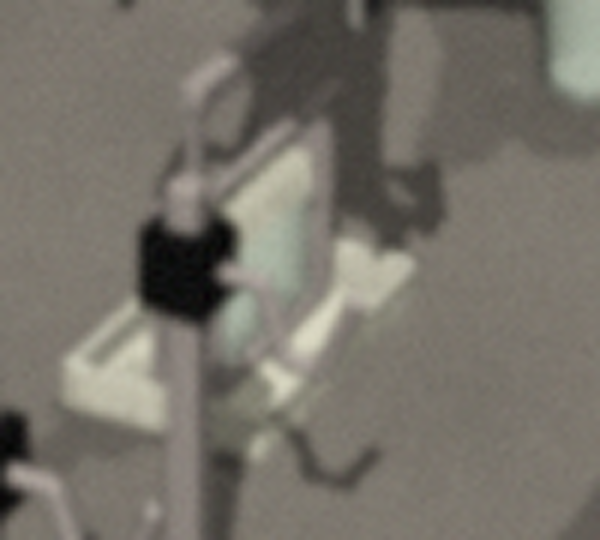

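View pics/d_st.png

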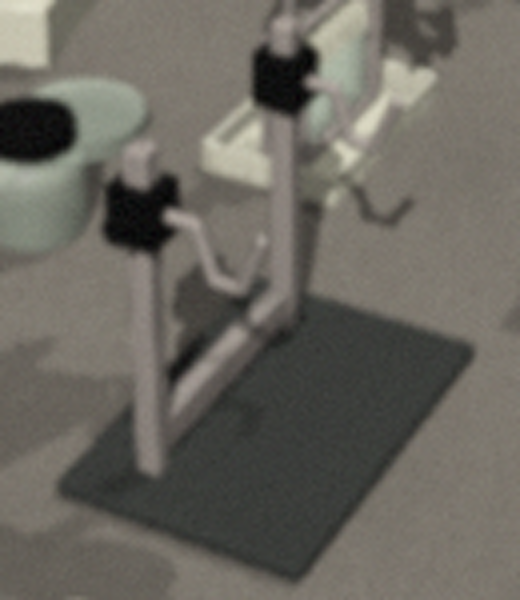

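```bash
cat > h.py <<'E'
import numpy as np
from rig import manip
from scipy.optimize import least_squares
from scipy.spatial.transform import Rotation as Ro
def proj(c,X):
    X=np.atleast_2d(X); p=X@np.array(c["R"]).T+np.array(c["t"])
    return np.c_[c["fx"]*p[:,0]/p[:,2]+c["cx"],c["fy"]*p[:,1]/p[:,2]+c["cy"]]
def tri(cs,us):
    f=lambda X:np.concatenate([proj(c,X)[0]-u for c,u in zip(cs,us)])
    r=least_squares(f,[0.5,0,0.1]); return r.x,np.abs(r.fun).max()
def onz(c,u,z):
    d=np.array(c["R"]).T@np.array([(u[0]-c["cx"])/c["fx"],(u[1]-c["cy"])/c["fy"],1]); C=-np.array(c["R"]).T@np.array(c["t"])
    return C+d*(z-C[2])/d[2]
def rz(p,X):
    X=np.atleast_2d(X).astype(float); c,s=np.cos(p[2]),np.sin(p[2])
    return np.c_[p[0]+c*X[:,0]-s*X[:,1],p[1]+s*X[:,0]+c*X[:,1],X[:,2]]
E
python3 - <<'E'
from h import *
S,D,W=[manip.calibration(n) for n in("scene","side","wrist")]
def X(o): 
    a=[]
    for sx,sy in[(1,-1),(-1,-1),(-1,1),(1,1)]: a.append([o+sx*.075,sy*.11,.012])
    return np.array(a+[[.049,.075,.215],[.049,-.075,.215]])
s=np.array([[316,270.6],[360,253],[402,303.6],[355,323],[367.2,254],[336.6,216.6]])
d=np.array([[317.5,283.7],[358,296.2],[314.5,353.7],[255,331],[275,248],[311.2,217]])
f=lambda p:np.r_[(proj(S,rz(p,X(p[3])))-s).ravel(),(proj(D,rz(p,X(p[3])))-d).ravel()]
r=least_squares(f,[.6,.3,0,.0]); print(r.x,np.round(r.fun,1))
print("tri posts",tri([S,D],[s[4],d[4]]),tri([S,D],[s[5],d[5]]))
p=r.x
# dish from wrist
for u in [(337,263),(435,290),(296,408)]: print("dish",onz(W,u,.022))
# dish/rack scene
for u in [(97,285),(205,495),(380,430)]: print("dishS",onz(S,(u[0]/6+235,u[1]/6+175),.022))
for u in [(264.7,190),(275.8,207.5)]: print("handle",onz(S,u,.152+.004))
print(Ro.from_quat(np.roll(manip.get_state()["ee_rot"],-1)).as_matrix().round(3))
print("petri",onz(W,(532,315),.015),"jar",onz(W,(582,208),.08),"box",onz(W,(115,205),.035),"wristcam",-W["R"].T@W["t"])
E
```

```text
[ 0.54610588  0.17416631 -0.29233767  0.01027647] [  2.1  -3.4   3.7  -1.1   2.8   0.4   0.3   0.4  -0.1  -0.6   1.   -0.3
 -10.7  -5.1   3.8   0.8   0.3  -0.3  -0.4  -1.9  -0.9  -2.1   1.1  -1.9]
tri posts (array([0.61291127, 0.23118982, 0.21054141]), np.float64(0.2885017124258411)) (array([0.57332485, 0.08681075, 0.2111007 ]), np.float64(0.9210313252119988))
dish [ 0.580394   -0.05587878  0.022     ]
dish [ 0.67065216 -0.08239827  0.022     ]
dish [ 0.5395004  -0.21370078  0.022     ]
dishS [ 0.62809467 -0.23332557  0.022     ]
dishS [ 0.68209464 -0.07202565  0.022     ]
dishS [ 0.58940975 -0.05060755  0.022     ]
handle [ 0.59602823 -0.19093999  0.156     ]
handle [ 0.62297216 -0.10475655  0.156     ]
[[-0.001  1.     0.   ]
 [ 0.     0.    -1.   ]
 [-1.    -0.001 -0.   ]]
petri [ 0.76736475 -0.11171263  0.015     ] jar [0.75544868 0.00887697 0.08      ] box [0.39568282 0.00053054 0.035     ] wristcam [0.57459828 0.07904182 0.37240279]
```

>>> arm_command(targets=[{"dp": [-0.04,0,0],"turn": [0,0,0],"grip": 1},{"dp": [0,0,-0.04],"turn": [0,0,0],"grip": 1},{"dp": [0,0,-0.04],"turn": [0,0,0],"grip": 1},{"dp": [0,0,-0.04],"turn": [0,0,0],"grip": 1},{"dp": [0,0,0],"turn": [0,0,0],"grip": 1},{"dp": [0,0,0],"turn": [0,0,0],"grip": 1}])

```text
clock: 0.75
position: [0.5748, 0.1208, 0.4443]
ee_rot: [0.501, 0.499, 0.501, -0.5]
contact_force: [0.2, -1.1, -1.5]
width: 0.0851
```

```bash
cat > snap.py <<'E'
import sys,pickle,cv2
from rig import manip
for n in sys.argv[2:]:
    c=manip.calibration(n); s=manip.get_state(); im=manip.get_image(n)
    cv2.imwrite(f"pics/{n}{sys.argv[1]}.png",im[:,:,::-1]); pickle.dump((c,s),open(f"{n}{sys.argv[1]}.pkl","wb"))
print(s["clock"],s["position"].round(4),s["contact_force"].round(2),s["moment"].round(2),s["width"])
E
python3 snap.py 1 wrist scene side
```

```text
0.85 [0.575  0.1194 0.4444] [-0.9  -0.84  0.66] [ 0.02 -0.01 -0.01] 0.08501952895745887
```

View pics/wrist1.png

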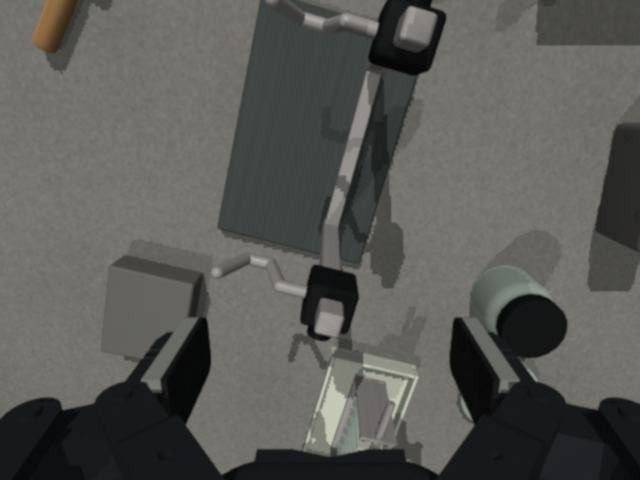

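>>> arm_command(targets=[{"dp": [0,0.01,0.05],"turn": [0,0,0],"grip": 1},{"dp": [0,0.02,0.05],"turn": [0,0,0],"grip": 1},{"dp": [0,0,0.05],"turn": [0,0,0],"grip": 1},{"dp": [0,0,0.05],"turn": [0,0,0],"grip": 1},{"dp": [0,0,0.04],"turn": [0,0,0],"grip": 1},{"dp": [0,0,0],"turn": [0,0,0],"grip": 1},{"dp": [0,0,0],"turn": [0,0,0],"grip": 1}])

```text
clock: 1.6
position: [0.603, -0.1176, 0.4445]
ee_rot: [0.499, 0.501, 0.499, -0.501]
contact_force: [0.4, -0.1, -0.7]
width: 0.0851
```

```bash
python3 snap.py 2 wrist
```

```text
1.6 [ 0.603  -0.1176  0.4445] [ 0.39 -0.14 -0.67] [ 0.04 -0.04 -0.01] 0.08513118851094793
```

View pics/wrist2.png

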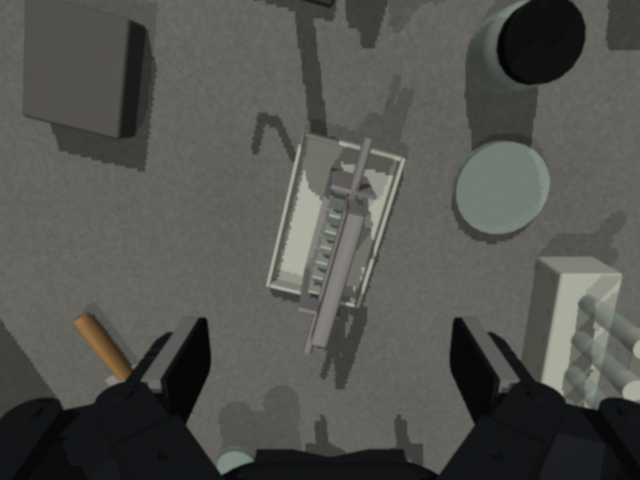

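```bash
python3 - <<'E'
import cv2
a=cv2.imread("pics/wrist2.png")[120:370,250:420]; cv2.imwrite("pics/w2c.png",cv2.resize(a,None,fx=3.2,fy=2.4*4/3*1,interpolation=cv2.INTER_CUBIC)[:,:] if 0 else cv2.resize(a,(400,588),interpolation=cv2.INTER_CUBIC))
a=cv2.imread("pics/wrist1.png")[0:340,200:460]; cv2.imwrite("pics/w1c.png",cv2.resize(a,(455,595),interpolation=cv2.INTER_CUBIC))
E
```

```text
(no output)
```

View pics/w2c.png

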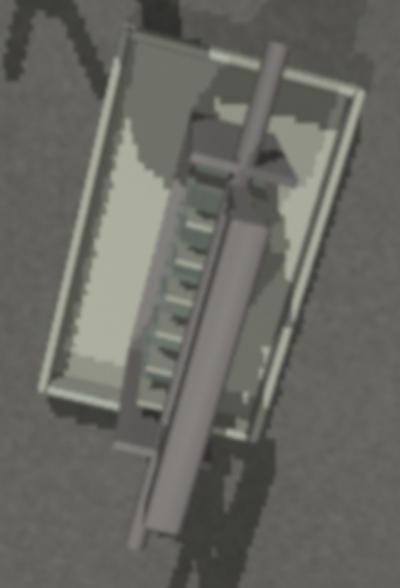

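View pics/w1c.png

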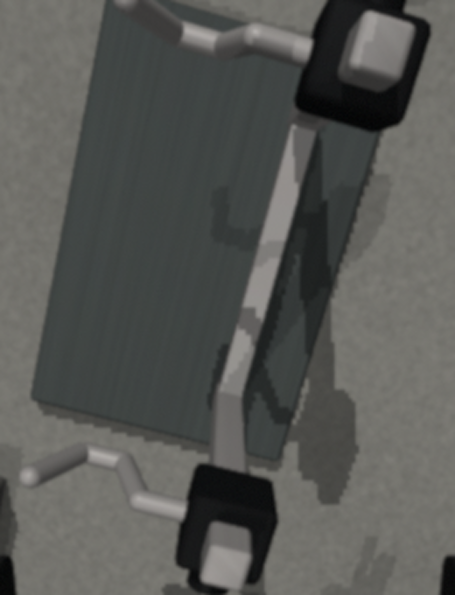

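```bash
cat > fit.py <<'E'
from h import *
import pickle
S,D=[manip.calibration(n) for n in("scene","side")]
W1=pickle.load(open("wrist1.pkl","rb"))[0];W2=pickle.load(open("wrist2.pkl","rb"))[0]
def pts(p):
    o,hl,hr=p[3],p[4],p[5]; P={}
    for i,(sx,sy) in enumerate([(1,-1),(-1,-1),(-1,1),(1,1)]): P["c%d"%i]=[o+sx*.075,sy*.11,.012]
    for k,y,h in(("l",.075,hl),("r",-.075,hr)):
        P["p"+k]=[.049,y,.215];P["t"+k]=[-.020,y,h+.024];P["f"+k]=[-.008,y,h-.008];P["b"+k]=[.008,y,h-.008];P["u"+k]=[.018,y,h+.024];P["m"+k]=[0,y,h-.008]
    return P
obs=[(S,dict(c0=(316,270.6),c1=(360,253),c2=(402,303.6),c3=(355,323),pl=(367.2,254),pr=(336.6,216.6),tl=(391.4,254.4),fl=(384,266),bl=(380,267),ul=(376.6,260),tr=(358.6,218.6),mr=(352,230.6),ur=(345.4,223.6))),
(D,dict(c1=(358,296.2),c2=(314.5,353.7),c3=(255,331),pl=(275,248),pr=(311.2,217),tl=(305.8,270),ml=(296.5,281.5))),
(W1,dict(pl=(420,24.6),pr=(329,321.7),tr=(216,272.6),fr=(249.7,260),br=(270.3,262.9),ur=(278.9,285.7),tl=(271.4,0),fl=(304,21.1),bl=(324,24),ul=(342.9,20),c1=(219,228),c0=(359,263)))]
def f(p,rep=False):
    P=pts(p);out=[]
    for i,(c,o) in enumerate(obs):
        q=proj(c,rz(p,np.array([P[k] for k in o])))-np.array(list(o.values()))
        if rep: print(dict(zip(o,q.round(1).tolist())))
        out.append((q*(1 if i<2 else .6)).ravel())
    return np.concatenate(out)
r=least_squares(f,[.55,.17,-.27,.0,.155,.155],loss="soft_l1");print(r.x.round(4));f(r.x,True)
ho=np.array([(357.1,216),(319.7,345.2),(367.3,139.1),(307.4,352.5)])
X=np.array([[0,.05,.152],[0,-.05,.152],[0,.095,.09],[0,-.095,.09]])
g=lambda p:(proj(W2,rz(p,X)+[0,0,.004])-ho).ravel()
q=least_squares(g,[.6,-.15,-.27]);print("rack",q.x.round(4),q.fun.round(1))
E
python3 fit.py
```

```text
[ 0.5457  0.1726 -0.2561  0.0158  0.1547  0.1581]
{'c0': [-0.6, -2.0], 'c1': [0.2, -1.0], 'c2': [1.4, -0.4], 'c3': [0.1, 1.0], 'pl': [0.9, -0.9], 'pr': [0.1, 0.0], 'tl': [-0.6, 0.4], 'fl': [1.4, -0.4], 'bl': [-0.1, 0.7], 'ul': [1.2, -0.2], 'tr': [0.4, 0.1], 'mr': [-0.2, -0.6], 'ur': [1.2, -0.7]}
{'c1': [0.7, -1.2], 'c2': [0.5, -1.7], 'c3': [-1.4, -1.7], 'pl': [0.2, -1.7], 'pr': [-0.1, -2.1], 'tl': [0.1, 0.8], 'ml': [0.7, -0.2]}
{'pl': [-1.2, -0.5], 'pr': [0.3, 3.9], 'tr': [1.6, -1.0], 'fr': [-2.2, -2.3], 'br': [0.5, 0.5], 'ur': [0.9, 0.8], 'tl': [0.7, -1.8], 'fl': [-3.9, -3.2], 'bl': [3.1, 1.8], 'ul': [2.9, -0.0], 'c1': [-2.4, 1.1], 'c0': [1.4, 1.8]}
rack [ 0.607  -0.1532 -0.2582] [-0.2 -0.8 -1.1  2.8  0.8 -1.3  0.7 -0.4]
```

>>> arm_command(targets=[{"dp": [0,0.004,0.036],"turn": [0,0,0],"grip": 1},{"dp": [0.02,0,0],"turn": [7.4,0,0],"grip": 1},{"dp": [0.03,0,0],"turn": [7.4,0,0],"grip": 1},{"dp": [0.03,0,0],"turn": [0,0,0],"grip": 1},{"dp": [0,0,0],"turn": [0,0,0],"grip": 1},{"dp": [0,0,0],"turn": [0,0,0],"grip": 1}], grip_force=30)

```text
clock: 2.25
position: [0.6076, -0.1504, 0.3651]
ee_rot: [-0.432, -0.56, -0.432, 0.56]
contact_force: [0.1, -0.3, 1.0]
width: 0.0854
```

```bash
python3 snap.py 3 scene side wrist; python3 - <<'E'
from h import *
M=Ro.from_quat(np.roll(manip.get_state()["ee_rot"],-1)).as_matrix();print(M.round(4), manip.get_state()["qpos"])
E
```

```text
2.35 [ 0.6081 -0.151   0.3668] [ 0.1  -0.38  1.36] [-0.    0.02 -0.01] 0.08521180177226415
[[ 3.800e-03  9.670e-01 -2.546e-01]
 [-1.300e-03 -2.546e-01 -9.670e-01]
 [-1.000e+00  4.000e-03  3.000e-04]] [-3.54641311e-01  3.73581918e-01  1.45312486e+00  1.15248937e-04
  1.31088536e+00 -9.72068902e-02]
```

View pics/wrist3.png

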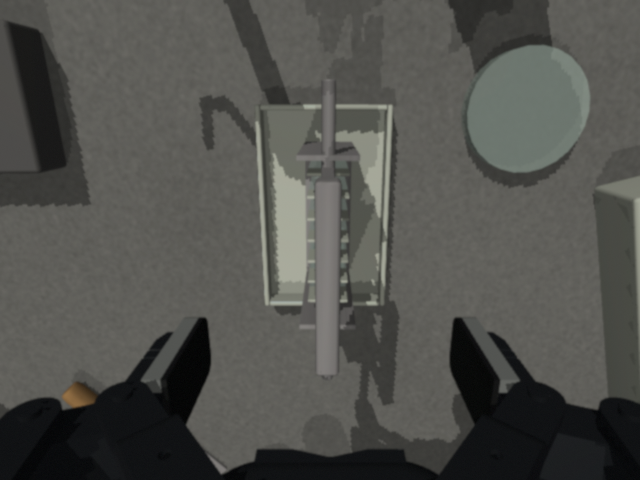

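```bash
python3 - <<'E'
from h import *
import pickle
W=pickle.load(open("wrist3.pkl","rb"))[0]
ho=np.array([(327.5,181),(327.5,374),(329,79)])
X=np.array([[0,.05,.152],[0,-.05,.152],[0,.095,.09]])
g=lambda p:(proj(W,rz(p,X)+[0,0,.004])-ho).ravel()
q=least_squares(g,[.6,-.15,-.27]);print("rack",q.x.round(4),q.fun.round(1))
E
```

```text
rack [ 0.607  -0.1525 -0.2627] [ 0.6 -0.9 -0.2  2.9 -0.5 -1.4]
```

>>> arm_command(targets=[{"dp": [0.03,0,0.0015],"turn": [0,0,0],"grip": 1},{"dp": [0.032,0,0],"turn": [0,0,0],"grip": 1},{"dp": [0,0,0],"turn": [0,0,0],"grip": 1},{"dp": [0,0,0],"turn": [0,0,0],"grip": 1}], grip_force=30)

```text
clock: 2.8
position: [0.6075, -0.153, 0.3039]
ee_rot: [0.432, 0.56, 0.431, -0.56]
contact_force: [-1.2, -0.1, 0.4]
width: 0.0852
```

>>> arm_command(targets=[{"dp": [0,0,0],"turn": [0,0,0],"grip": -1},{"dp": [0,0,0],"turn": [0,0,0],"grip": -1},{"dp": [0,0,0],"turn": [0,0,0],"grip": -1},{"dp": [0,0,0],"turn": [0,0,0],"grip": -1},{"dp": [0,0,0],"turn": [0,0,0],"grip": -1},{"dp": [0,0,0],"turn": [0,0,0],"grip": -1},{"dp": [0,0,0],"turn": [0,0,0],"grip": -1},{"dp": [0,0,0],"turn": [0,0,0],"grip": -1}], grip_force=30)

```text
clock: 3.6
position: [0.6071, -0.153, 0.3032]
ee_rot: [0.432, 0.56, 0.431, -0.56]
contact_force: [-0.9, -0.8, 3.9]
width: 0.0112
```

```bash
python3 snap.py 4 wrist side; python3 - <<'E'
from rig import manip
print(manip.get_state()["contact_force"], manip.get_state()["moment"])
E
```

```text
3.65 [ 0.6071 -0.153   0.3032] [-0.85  0.57  3.72] [-0.04  0.07 -0.06] 0.011629250004877887
[-0.03626281  0.56761363  4.30063523] [ 0.05424122  0.07306238 -0.04910483]
```

View pics/wrist4.png

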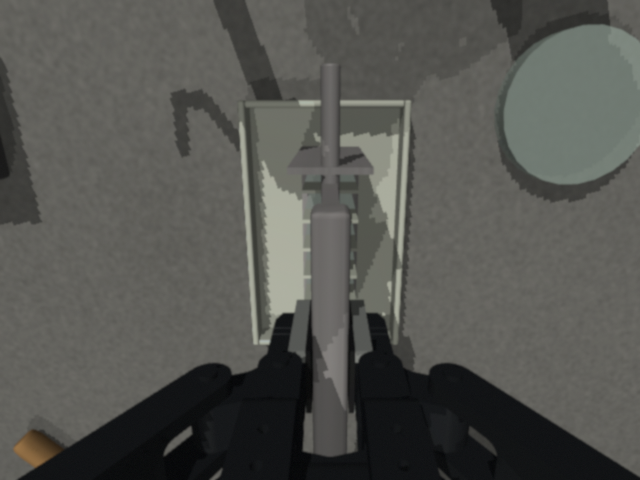

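>>> arm_command(targets=[{"dp": [-0.01,0,0],"turn": [0,0,0],"grip": -1},{"dp": [-0.02,0,0],"turn": [0,0,0],"grip": -1},{"dp": [-0.03,0,0],"turn": [0,0,0],"grip": -1},{"dp": [-0.03,0,0],"turn": [0,0,0],"grip": -1},{"dp": [-0.03,0,0],"turn": [0,0,0],"grip": -1},{"dp": [-0.02,0,0],"turn": [0,0,0],"grip": -1},{"dp": [0,0,0],"turn": [0,0,0],"grip": -1},{"dp": [0,0,0],"turn": [0,0,0],"grip": -1}], grip_force=30)

```text
clock: 4.5
position: [0.6067, -0.1528, 0.4418]
ee_rot: [-0.431, -0.56, -0.432, 0.56]
contact_force: [0.2, -0.4, -2.8]
width: 0.0112
```

```bash
python3 snap.py 5 side wrist
```

```text
4.55 [ 0.6066 -0.1527  0.4409] [-0.84  0.28 -3.6 ] [ 0.01 -0.02 -0.05] 0.01161854740162452
```

View pics/wrist5.png

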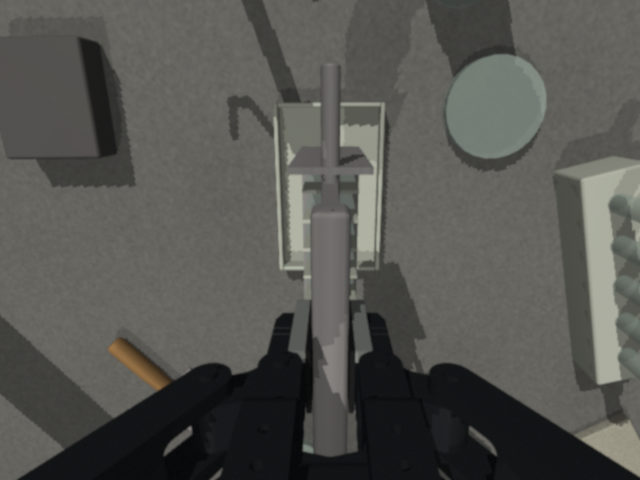

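View pics/side5.png

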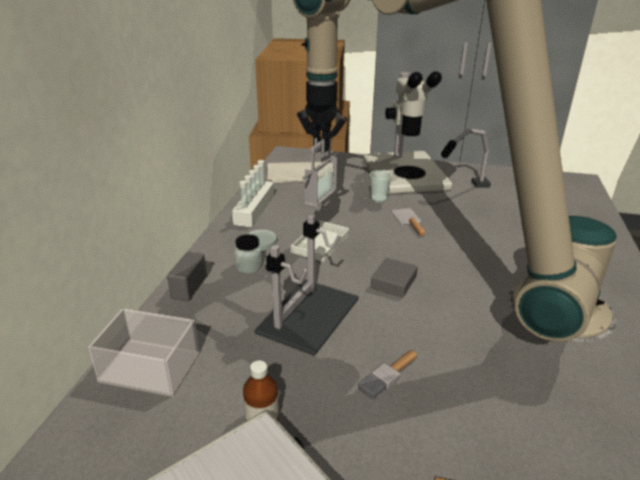

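>>> arm_command(targets=[{"dp": [-0.03,0,0],"turn": [0,0,0],"grip": -1},{"dp": [-0.03,0,0],"turn": [0,0,0],"grip": -1},{"dp": [-0.03,0,0],"turn": [0,0,0],"grip": -1},{"dp": [-0.01,-0.009,-0.018],"turn": [0,0,0],"grip": -1},{"dp": [0,-0.014,-0.03],"turn": [0,0,0],"grip": -1},{"dp": [0,-0.014,-0.03],"turn": [0,0,0],"grip": -1},{"dp": [0,-0.014,-0.03],"turn": [0,0,0],"grip": -1},{"dp": [0,-0.014,-0.03],"turn": [0,0,0],"grip": -1}])

```text
clock: 5.4
position: [0.5786, -0.0009, 0.5406]
ee_rot: [-0.43, -0.559, -0.433, 0.561]
contact_force: [-0.0, 0.4, -2.7]
width: 0.0117
```

>>> arm_command(targets=[{"dp": [0,-0.014,-0.03],"turn": [0,0,0],"grip": -1},{"dp": [0,-0.014,-0.03],"turn": [0,0,0],"grip": -1},{"dp": [0,-0.014,-0.03],"turn": [0,0,0],"grip": -1},{"dp": [0,-0.014,-0.03],"turn": [0,0,0],"grip": -1},{"dp": [0,-0.012,-0.025],"turn": [0,0,0],"grip": -1},{"dp": [0,-0.009,-0.016],"turn": [0,0,0],"grip": -1},{"dp": [0,0,0],"turn": [0,0,0],"grip": -1},{"dp": [0,0,0],"turn": [0,0,0],"grip": -1}])

```text
clock: 6.2
position: [0.5456, 0.173, 0.5412]
ee_rot: [-0.432, -0.559, -0.432, 0.561]
contact_force: [0.2, 0.3, -3.4]
width: 0.0114
```

```bash
python3 snap.py 6 scene side wrist;  python3 - <<'E'
from h import *
s=manip.get_state();M=Ro.from_quat(np.roll(s["ee_rot"],-1)).as_matrix();print(M.round(4),s["position"])
d=np.array([.5457,.1726,s["position"][2]])-s["position"];print(M.T@d)
E
```

```text
6.3 [0.5461 0.172  0.5418] [-0.55 -0.68 -3.91] [-0.02  0.01  0.  ] 0.011199446716557608
[[-1.100e-03  9.666e-01 -2.564e-01]
 [-7.000e-04 -2.564e-01 -9.666e-01]
 [-1.000e+00 -9.000e-04  1.000e-03]] [0.54619991 0.17178828 0.54205425]
[-4.96005134e-08 -6.91342514e-04 -6.56384640e-04]
```

View pics/wrist6.png

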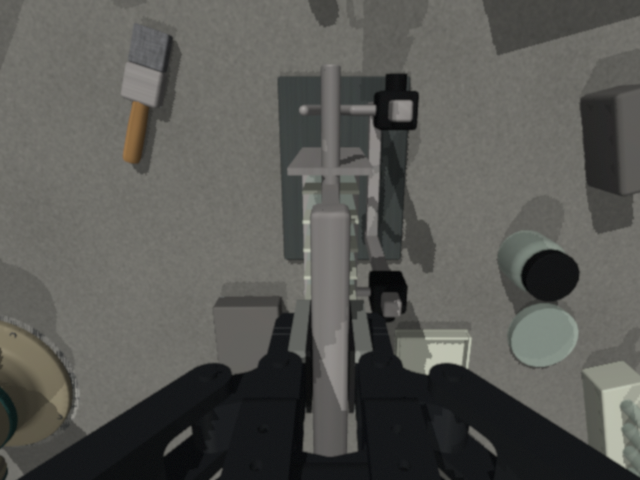

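View pics/scene6.png

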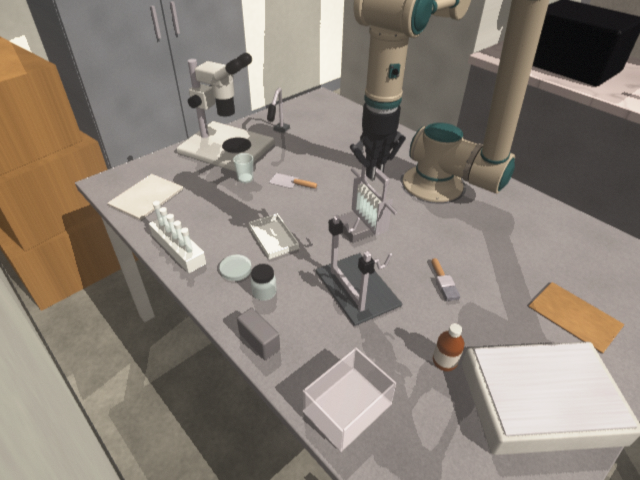

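View pics/side6.png

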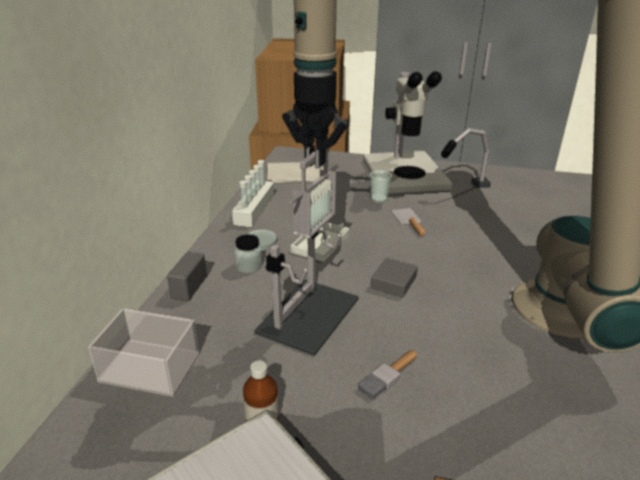

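```bash
python3 - <<'E'
import cv2
a=cv2.imread("pics/wrist6.png")[50:330,270:440]; cv2.imwrite("pics/w6c.png",cv2.resize(a,(364,600),interpolation=cv2.INTER_CUBIC))
from h import *
import pickle
W=pickle.load(open("wrist6.pkl","rb"))[0]
st=[.5457,.1726,-.2561]
def inv(X): 
    c,s=np.cos(st[2]),np.sin(st[2]);d=X[:2]-st[:2];return (c*d[0]+s*d[1]).round(4),(-s*d[0]+c*d[1]).round(4)
print("tipL",inv(onz(W,(305,110),.185)),"postL",inv(onz(W,(401,109),.215)),"postR",inv(onz(W,(391,304),.215)),"bar",inv(onz(W,(331,68),.333)),inv(onz(W,(331,150),.333)),"plate",inv(onz(W,(279,77),.012)),inv(onz(W,(408,77),.012)),inv(onz(W,(286,260),.012)))
E
```

```text
tipL (np.float64(-0.0186), np.float64(0.0748)) postL (np.float64(0.048), np.float64(0.0756)) postR (np.float64(0.0475), np.float64(-0.0702)) bar (np.float64(0.0007), np.float64(0.0923)) (np.float64(0.0006), np.float64(0.0605)) plate (np.float64(-0.057), np.float64(0.1081)) (np.float64(0.0869), np.float64(0.1077)) (np.float64(-0.0569), np.float64(-0.11))
```

View pics/w6c.png

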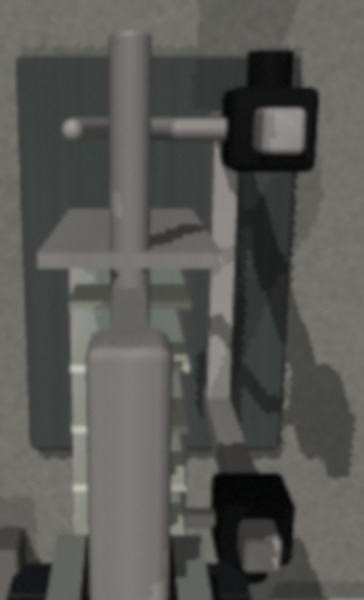

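>>> arm_command(targets=[{"dp": [0.02,-0.001,0],"turn": [0,0,0],"grip": -1},{"dp": [0.02,0,0],"turn": [0,0,0],"grip": -1},{"dp": [0.02,0,0],"turn": [0,0,0],"grip": -1},{"dp": [0.02,0,0],"turn": [0,0,0],"grip": -1},{"dp": [0.02,0,0],"turn": [0,0,0],"grip": -1},{"dp": [0.02,0,0],"turn": [0,0,0],"grip": -1},{"dp": [0,0,0],"turn": [0,0,0],"grip": -1},{"dp": [0,0,0],"turn": [0,0,0],"grip": -1}])

```text
clock: 7.15
position: [0.5454, 0.1721, 0.4228]
ee_rot: [-0.431, -0.56, -0.431, 0.561]
contact_force: [0.4, 0.0, -3.5]
width: 0.0114
```

```bash
python3 snap.py 7 scene side wrist;python3 - <<'E'
import cv2
a=cv2.imread("pics/wrist7.png")[0:330,250:470]; cv2.imwrite("pics/w7c.png",cv2.resize(a,(400,600),interpolation=cv2.INTER_CUBIC))
a=cv2.imread("pics/scene7.png")[170:320,300:420]; cv2.imwrite("pics/s7c.png",cv2.resize(a,(480,600),interpolation=cv2.INTER_CUBIC))
a=cv2.imread("pics/side7.png")[200:350,250:370]; cv2.imwrite("pics/d7c.png",cv2.resize(a,(480,600),interpolation=cv2.INTER_CUBIC))
E
```

```text
7.25 [0.5457 0.1724 0.4241] [ 0.25  0.   -3.15] [ 0.05  0.01 -0.01] 0.011215608773495055
```

View pics/w7c.png

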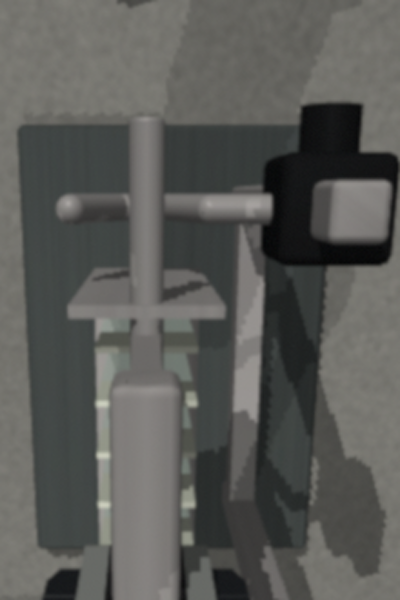

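View pics/s7c.png

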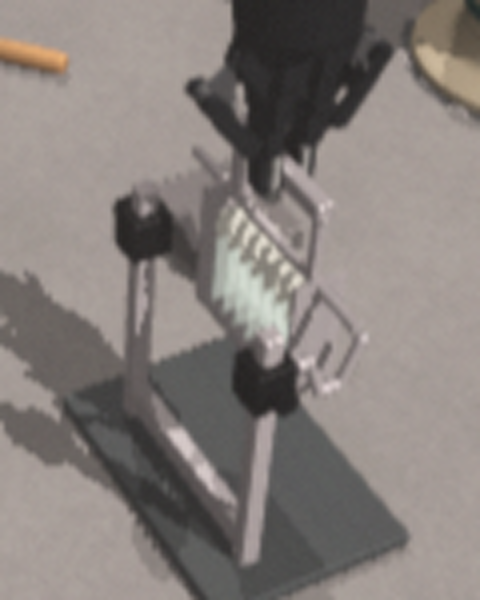

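View pics/d7c.png

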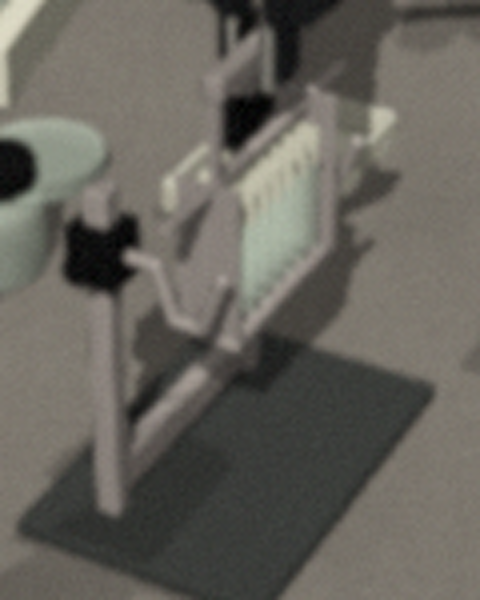

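>>> arm_command(targets=[{"dp": [0.015,0,0],"turn": [0,0,0],"grip": -1},{"dp": [0.015,0,0],"turn": [0,0,0],"grip": -1},{"dp": [0.008,0,0],"turn": [0,0,0],"grip": -1},{"dp": [0,0,0],"turn": [0,0,0],"grip": -1},{"dp": [0,0,0],"turn": [0,0,0],"grip": -1},{"dp": [0,0,0],"turn": [0,0,0],"grip": -1}])

```text
clock: 7.9
position: [0.5455, 0.1728, 0.3858]
ee_rot: [0.432, 0.561, 0.431, -0.56]
contact_force: [0.1, 0.1, -2.3]
width: 0.0115
```

```bash
cat > st.py <<'E'
from rig import manip
s=manip.get_state();print(s["clock"],s["position"].round(4),s["contact_force"].round(2),s["moment"].round(3))
E
python3 st.py
```

```text
7.9 [0.5455 0.1728 0.3858] [ 0.07  0.1  -2.35] [-0.027  0.013 -0.014]
```

>>> arm_command(targets=[{"dp": [0.002,0,0],"turn": [0,0,0],"grip": -1},{"dp": [0.002,0,0],"turn": [0,0,0],"grip": -1},{"dp": [0.002,0,0],"turn": [0,0,0],"grip": -1},{"dp": [0,0,0],"turn": [0,0,0],"grip": -1}])

```text
clock: 8.3
position: [0.545, 0.1727, 0.3783]
ee_rot: [-0.431, -0.56, -0.432, 0.56]
contact_force: [-0.2, -0.2, -2.4]
width: 0.0114
```

```bash
python3 st.py
```

```text
8.3 [0.545  0.1727 0.3783] [-0.25 -0.18 -2.44] [ 0.038 -0.005  0.027]
```

>>> arm_command(targets=[{"dp": [0.002,0,0],"turn": [0,0,0],"grip": -1},{"dp": [0.002,0,0],"turn": [0,0,0],"grip": -1},{"dp": [0,0,0],"turn": [0,0,0],"grip": -1}])

```text
clock: 8.6
position: [0.545, 0.1727, 0.3743]
ee_rot: [-0.431, -0.56, -0.432, 0.56]
contact_force: [0.8, 0.0, -2.9]
width: 0.0116
```

>>> arm_command(targets=[{"dp": [0.002,0,0],"turn": [0,0,0],"grip": -1},{"dp": [0.002,0,0],"turn": [0,0,0],"grip": -1},{"dp": [0,0,0],"turn": [0,0,0],"grip": -1}])

```text
clock: 8.9
position: [0.545, 0.1727, 0.3703]
ee_rot: [-0.431, -0.56, -0.432, 0.56]
contact_force: [-0.1, -0.4, -3.0]
width: 0.0115
```

```bash
python3 st.py
```

```text
8.9 [0.545  0.1727 0.3703] [-0.14 -0.43 -2.96] [-0.047  0.022 -0.047]
```

>>> arm_command(targets=[{"dp": [0.001,0,0],"turn": [0,0,0],"grip": -1},{"dp": [0.001,0,0],"turn": [0,0,0],"grip": -1},{"dp": [0,0,0],"turn": [0,0,0],"grip": -1}])

```text
clock: 9.2
position: [0.5451, 0.1727, 0.3686]
ee_rot: [-0.431, -0.56, -0.431, 0.56]
contact_force: [0.4, 0.2, -3.2]
width: 0.0114
```

>>> arm_command(targets=[{"dp": [0.001,0,0],"turn": [0,0,0],"grip": -1},{"dp": [0.001,0,0],"turn": [0,0,0],"grip": -1},{"dp": [0,0,0],"turn": [0,0,0],"grip": -1}])

```text
clock: 9.5
position: [0.5452, 0.1728, 0.3669]
ee_rot: [0.432, 0.56, 0.431, -0.56]
contact_force: [0.5, 0.3, -1.2]
width: 0.0112
```

```bash
python3 st.py
```

```text
9.5 [0.5452 0.1728 0.3669] [ 0.46  0.26 -1.2 ] [-0.025  0.032 -0.02 ]
```

>>> arm_command(targets=[{"dp": [0.001,0,0],"turn": [0,0,0],"grip": -1},{"dp": [0,0,0],"turn": [0,0,0],"grip": -1}])

```text
clock: 9.7
position: [0.5453, 0.1729, 0.3663]
ee_rot: [0.432, 0.561, 0.431, -0.56]
contact_force: [0.2, 1.0, 1.1]
width: 0.0115
```

```bash
python3 st.py
```

```text
9.7 [0.5453 0.1729 0.3663] [0.23 1.05 1.14] [ 0.004  0.167 -0.033]
```

>>> arm_command(targets=[{"dp": [0.001,0,0],"turn": [0,0,0],"grip": -1},{"dp": [0,0,0],"turn": [0,0,0],"grip": -1}])

```text
clock: 9.9
position: [0.5453, 0.1729, 0.366]
ee_rot: [0.432, 0.561, 0.431, -0.559]
contact_force: [-0.4, 1.4, 4.8]
width: 0.0118
```

```bash
python3 st.py
```

```text
9.9 [0.5453 0.1729 0.366 ] [-0.36  1.37  4.83] [-0.022  0.289 -0.096]
```

```bash
python3 snap.py 8 scene side wrist;python3 - <<'E'
import cv2
a=cv2.imread("pics/wrist8.png")[0:330,250:470]; cv2.imwrite("pics/w8c.png",cv2.resize(a,(400,600),interpolation=cv2.INTER_CUBIC))
a=cv2.imread("pics/scene8.png")[190:300,310:410]; cv2.imwrite("pics/s8c.png",cv2.resize(a,(545,600),interpolation=cv2.INTER_CUBIC))
a=cv2.imread("pics/side8.png")[220:320,260:360]; cv2.imwrite("pics/d8c.png",cv2.resize(a,(600,600),interpolation=cv2.INTER_CUBIC))
from rig import manip
import numpy as np
v=[]
for i in range(4):
    manip.get_image("side"); s=manip.get_state(); v.append(np.r_[s["contact_force"],s["moment"]])
print(np.mean(v,0).round(3)); print(s["position"],s["ee_rot"])
E
```

```text
10.0 [0.5453 0.1729 0.3661] [-0.42  2.09  5.67] [-0.04  0.26 -0.08] 0.011171763463058815
[-0.596  1.485  5.585 -0.     0.272 -0.076]
[0.54528142 0.17295439 0.36604391] [ 0.43169303  0.56099462  0.43123332 -0.55943184]
```

View pics/w8c.png

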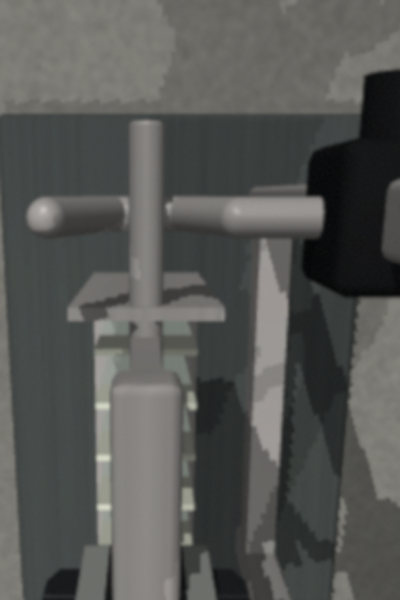

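View pics/s8c.png

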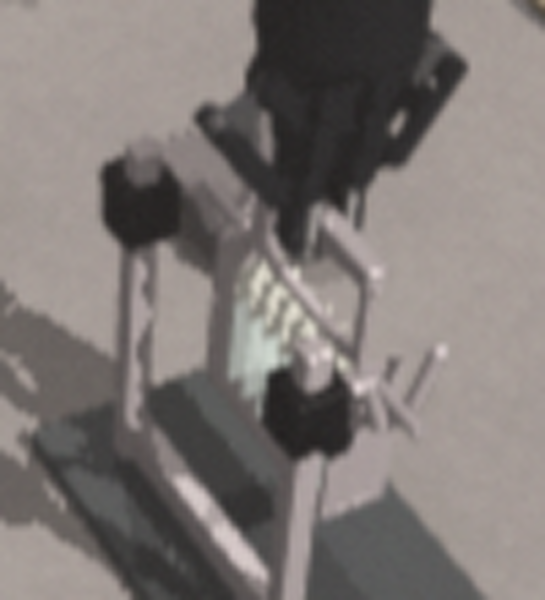

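View pics/d8c.png

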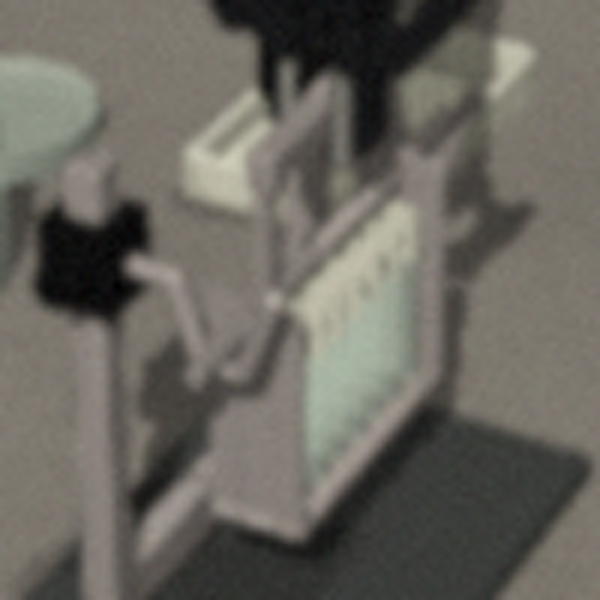

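>>> arm_command(targets=[{"dp": [0.001,0,0],"turn": [0,0,0],"grip": -1},{"dp": [0,0,0],"turn": [0,0,0],"grip": -1},{"dp": [0,0,0],"turn": [0,0,0],"grip": -1},{"dp": [0,0,0],"turn": [0,0,0],"grip": -1}])

```text
clock: 10.65
position: [0.5453, 0.1729, 0.3659]
ee_rot: [0.432, 0.561, 0.431, -0.559]
contact_force: [-2.3, 1.2, 9.3]
width: 0.0114
```

```bash
cat > fm.py <<'E'
from rig import manip
import numpy as np
v=[]
for i in range(5):
    manip.get_image("wrist"); s=manip.get_state(); v.append(np.r_[s["contact_force"],s["moment"]])
v=np.mean(v,0);print(s["clock"],v.round(3),s["position"].round(4))
F=v[:3]+[0,0,3.4]; rx=(-.21*F[0]-v[4])/F[2]; ry=(v[3]-.21*F[1])/F[2]
c,q=np.cos(-.256),np.sin(-.256); print("F",F.round(2),"cop stand",(c*rx+q*ry).round(3),(-q*rx+c*ry).round(3))
E
python3 fm.py
```

```text
10.9 [-1.858  1.567  8.682 -0.012  0.449 -0.045] [0.5453 0.1729 0.3659]
F [-1.86  1.57 12.08] cop stand 0.002 -0.029
```

>>> arm_command(targets=[{"dp": [0,0,-0.0013],"turn": [0,-0.5,0],"grip": -1},{"dp": [0,0,0],"turn": [0,0,0],"grip": -1},{"dp": [0,0,0],"turn": [0,0,0],"grip": -1}])

```text
clock: 11.2
position: [0.5456, 0.1743, 0.3659]
ee_rot: [-0.434, -0.559, -0.429, 0.562]
contact_force: [-1.8, 1.0, 9.5]
width: 0.0117
```

```bash
python3 fm.py
```

```text
11.45 [-1.671  1.502  9.307  0.152  0.412 -0.014] [0.5456 0.1742 0.3659]
F [-1.67  1.5  12.71] cop stand -0.001 -0.014
```

>>> arm_command(targets=[{"dp": [-0.001,0,0],"turn": [0,0,0],"grip": -1},{"dp": [0,0,0],"turn": [0,0,0],"grip": -1},{"dp": [0,0,0],"turn": [0,0,0],"grip": -1}])

```text
clock: 11.75
position: [0.5457, 0.1743, 0.366]
ee_rot: [-0.433, -0.559, -0.429, 0.562]
contact_force: [-0.8, 1.7, 7.1]
width: 0.0116
```

```bash
python3 fm.py
```

```text
12.0 [-1.002  1.515  6.877  0.241  0.277 -0.045] [0.5456 0.1743 0.366 ]
F [-1.    1.51 10.28] cop stand -0.004 -0.009
```

>>> arm_command(targets=[{"dp": [-0.001,0,0],"turn": [0,0,0],"grip": -1},{"dp": [0,0,0],"turn": [0,0,0],"grip": -1},{"dp": [0,0,0],"turn": [0,0,0],"grip": -1}])

```text
clock: 12.3
position: [0.5457, 0.1742, 0.3661]
ee_rot: [-0.433, -0.558, -0.429, 0.562]
contact_force: [-0.3, 3.1, 3.9]
width: 0.0113
```

```bash
python3 fm.py
```

```text
12.55 [ 0.116  2.587  5.066  0.388  0.033 -0.07 ] [0.5457 0.1742 0.366 ]
F [0.12 2.59 8.47] cop stand -0.002 -0.019
```

>>> arm_command(targets=[{"dp": [-0.001,0,-0.0006],"turn": [0,0,0],"grip": -1},{"dp": [0,0,0],"turn": [0,0,0],"grip": -1},{"dp": [0,0,0],"turn": [0,0,0],"grip": -1}])

```text
clock: 12.85
position: [0.5457, 0.1743, 0.3663]
ee_rot: [-0.433, -0.557, -0.429, 0.563]
contact_force: [1.5, 0.8, 0.5]
width: 0.0117
```

```bash
python3 fm.py
```

```text
13.1 [ 1.046  0.497 -0.372  0.092 -0.198  0.017] [0.5456 0.1744 0.3663]
F [1.05 0.5  3.03] cop stand -0.006 -0.006
```

>>> arm_command(targets=[{"dp": [0,0,0],"turn": [0,0,0],"grip": -0.3},{"dp": [0,0,0],"turn": [0,0,0],"grip": 0.2},{"dp": [0,0,0],"turn": [0,0,0],"grip": 0.6},{"dp": [0,0,0],"turn": [0,0,0],"grip": 0.6},{"dp": [0,0,0],"turn": [0,0,0],"grip": 0.6},{"dp": [0,0,0],"turn": [0,0,0],"grip": 0.6}])

```text
clock: 13.7
position: [0.5456, 0.1746, 0.3668]
ee_rot: [-0.433, -0.558, -0.43, 0.563]
contact_force: [-0.3, -0.0, 0.2]
width: 0.0683
```

```bash
python3 snap.py 9 scene side wrist
```

```text
13.8 [0.5456 0.1746 0.3667] [-0.39  0.05 -0.34] [ 0.06 -0.08  0.01] 0.06810823868489845
```

View pics/wrist9.png

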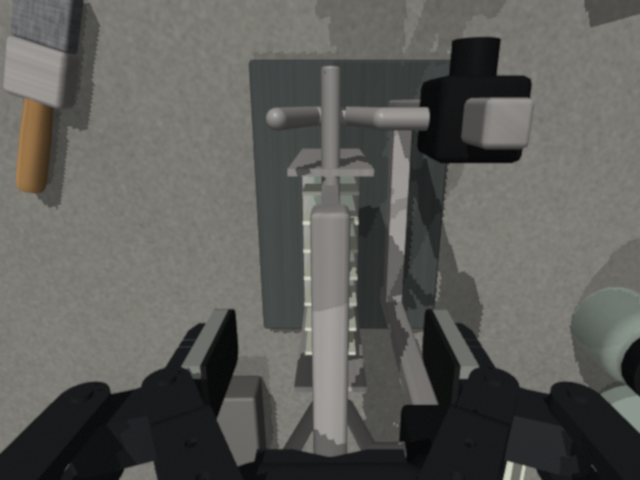

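View pics/scene9.png

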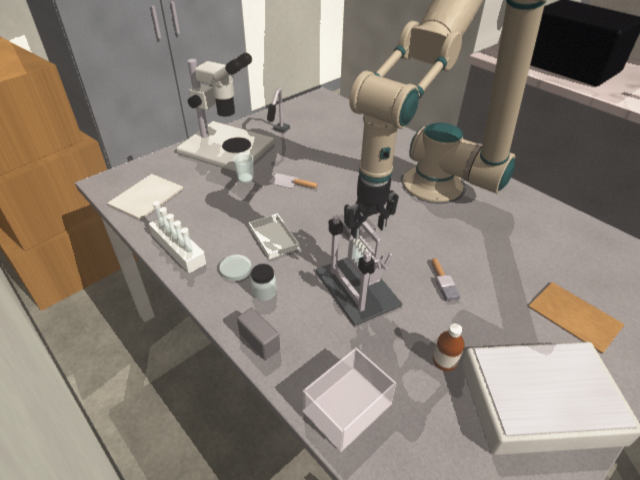

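>>> arm_command(targets=[{"dp": [-0.01,0,0],"turn": [0,0,0],"grip": 0.6},{"dp": [-0.02,0,0],"turn": [0,0,0],"grip": 0.6},{"dp": [-0.03,0,0],"turn": [0,0,0],"grip": 0.6},{"dp": [-0.03,0,0],"turn": [0,0,0],"grip": 0.6},{"dp": [-0.02,0,0],"turn": [0,0,0],"grip": 0.6},{"dp": [0,0,0],"turn": [0,0,0],"grip": 0.6},{"dp": [0,0,0],"turn": [0,0,0],"grip": 0.6},{"dp": [0,0,0],"turn": [0,0,0],"grip": 0.6}])

```text
clock: 14.65
position: [0.5455, 0.1754, 0.4754]
ee_rot: [-0.433, -0.557, -0.43, 0.563]
contact_force: [-0.1, 0.3, 0.3]
width: 0.0681
```

```bash
python3 snap.py 10 wrist side scene; python3 - <<'E'
import cv2
a=cv2.imread("pics/scene10.png")[190:310,310:410]; cv2.imwrite("pics/s10c.png",cv2.resize(a,(500,600),interpolation=cv2.INTER_CUBIC))
a=cv2.imread("pics/side10.png")[210:320,260:360]; cv2.imwrite("pics/d10c.png",cv2.resize(a,(545,600),interpolation=cv2.INTER_CUBIC))
E
```

```text
14.75 [0.5457 0.1754 0.4752] [ 0.65 -0.45  0.07] [0.   0.04 0.02] 0.06831149409658731
```

View pics/wrist10.png

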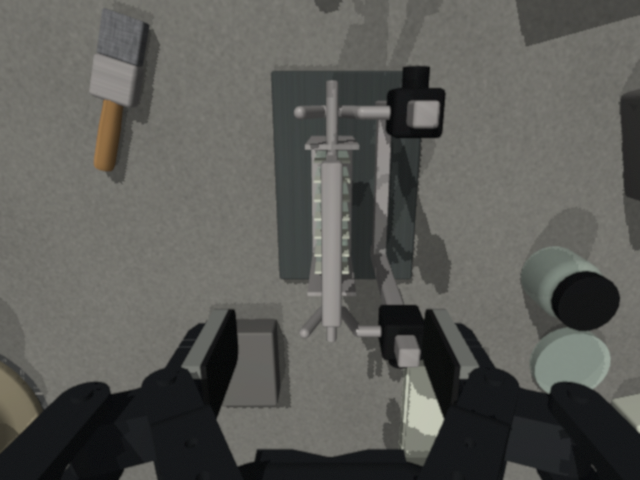

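View pics/s10c.png

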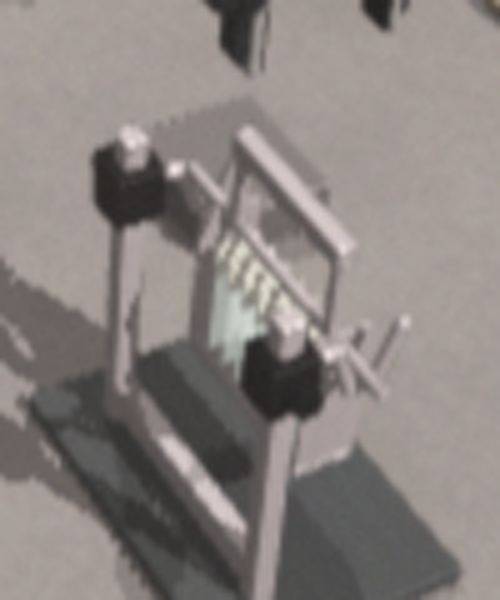

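View pics/d10c.png

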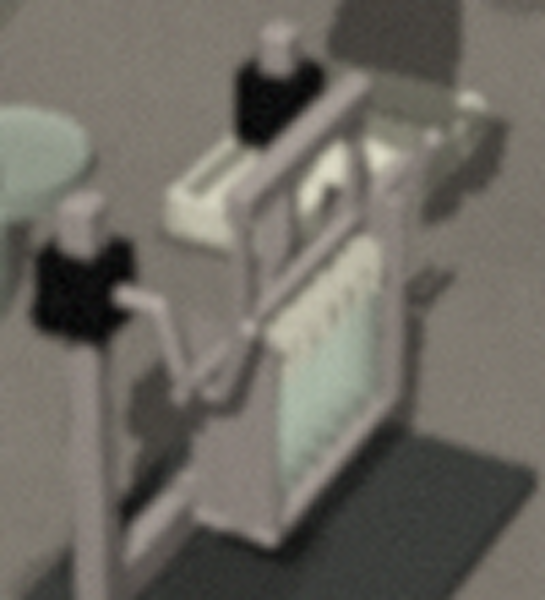

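```bash
python3 - <<'E'
import cv2,numpy as np
from rig import manip
a=manip.get_image("wrist").astype(int)
for _ in range(4): manip.get_image("side")
b=manip.get_image("wrist").astype(int)
r=cv2.imread("pics/wrist10.png")[:,:,::-1].astype(int)
for u in(a,r): print(np.abs(u-b)[60:350,280:380].mean(), np.abs(u-b)[60:350,280:380].max())
s=manip.get_state();print(s["clock"],s["contact_force"])
manip.sign_off()
E
```

```text
3.4688620689655174 50
4.118793103448276 62
15.1 [-0.43858999  0.01901438  1.14025661]
the job is handed in; nothing more can be done
```

The rack is hanging released in both hooks of the stand, and I handed the job in at 15.1 s.

**What I did:** I located the rack and stand in the camera images and gripped the handle at 30 N. I lifted the rack out of the dish, carried it over the stand, and lowered it in 1 mm steps until it touched.

**Checks before release:**
- **Load on the hooks:** The stand carried about 12 N. From the measured moments, roughly 69 % of that was on the right hook.
- **Roll test:** I rolled the tool 0.5° towards the left hook. The total force stayed the same and the split became about 59/41, so both hooks were carrying the bar.
- **Letting go:** I eased the stand load down to about 3 N, centred between the hooks, then opened the fingers and backed the gripper about 0.11 m straight up.

**Last checks:**
- **Pictures:** They show the bar in both hooks and the rack upright. The gripper is clear of it, and nothing else looks moved.
- **At rest:** I compared wrist pictures over about 0.3 s. They differed by 3.5–4 grey levels on average (62 at most). I took that as image noise, but I had no still reference picture to confirm it.
- **Gripper force:** The averaged readings before letting go were steadier, but single readings scattered by about 1 N. The last one was 1.1 N with the gripper clear of everything.
- **Hook split:** It comes from my own moment calculation, which assumes the moments are measured about the TCP. I did not measure each hook directly.

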